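# Vent a clamp cylinder and draw its circlip with sprung circlip pliers

### The job

The clamp cylinder on the bench is to be opened. First push its sprung rod fully down once and let it come back up, to vent trapped pressure; then squeeze the handles of the circlip pliers, whose tips already stand in the circlip, until the handles' pointers meet the engraved lines of the quadrant and the ring clears its groove (not much past the lines, that strains the ring). Keeping the tip gap steady at the lines, lift pliers and circlip level and straight up over the rod until the ring is clear above the rod's end, and finish still holding them there, squeezed to the lines and at rest.

Things in the scene. Friction and masses are not known exactly. Their poses are not given: they have to be found in the camera images.
- cylinder: Short grey hydraulic clamp cylinder standing bore up, fixed: 100 mm diameter body on a 130 x 130 x 14 mm base plate with four bolts, top face at 60 mm. Origin: centre of the base's underside, on the bore's axis; z up. The bore (72 mm diameter) has a groove just under its 6 mm thick lip; the circlip sits in it and cannot be lifted out unless squeezed.
- rod_top (a point): Centre of the top of the cylinder's rod, a 24 mm round steel button on an 18 mm rod that stands up in the middle of the bore (through the circlip); 105 mm above the bench at rest.
- rod (a joint): Stroke of the rod: 0 m at rest (up), 0.020 m fully down, at its stop. The spring pushes back with 3.5 N at the start and 10.5 N at the stop, and brings the rod up again by itself.
- pliers: Internal circlip pliers with bent tips, 0.31 kg, lying level: the tips stand in the lugs of the circlip in the cylinder, the handles' ends rest on a wooden block. Origin: over the circlip's centre (the rod's axis), level with the handles' underside, 68 mm above the bench. x points from handles to nose, z up. Black handles from x = -122 to -234 mm, 14 mm tall (z 0 to 14), 12 mm thick.
- pivot (a point): Pivot of the pliers (pliers frame: x = -72, y = 0, z = 0 mm). A steel quadrant plate is fixed to it, its arc 40 mm behind the pivot and 14 mm above the handles' underside, with an engraved line on either side; each handle carries a small pointer that moves along the arc's rear edge. Nothing of the pliers stands higher than 24 mm above the underside.
- grip (a point): Point midway between the handles, at mid-height (pliers frame: x = -142, y = 0, z = 7 mm), near the centre of mass (x = -128 mm). Here the handles measure 64 mm over their outer faces at rest and 49 mm at the lines (faces then parallel to the pliers' x); they close along the pliers' y. Spring: about 7 N a handle at rest, 16 N at the lines. The block begins about 45 mm farther back.
- jaw (a joint): Closing angle of each handle about the pivot (both move alike): 0 rad at rest (tips 26 mm apart, ring in its groove), 0.107 at the engraved lines (tips 17 mm apart, ring drawn in about 4.5 mm all round and free; the lip overlaps it by 2.5 mm at rest), 0.16 at the end stop. 0.01 rad is 1.4 mm of the width over the handles at the grip point.
- ring (a point): Centre of the underside of the circlip (77 mm outside diameter at rest, 3 mm thick), carried by the pliers' tips; 49.5 mm above the bench at the start, 18.5 mm below the pliers' origin.
- rest_block: Wooden block, 62 x 130 x 68 mm, loose, lying across under the ends of the handles. Origin: centre of its underside.
There are look-alikes about, which are no part of the job. What is shaped like the rest_block but orange or purple is not meant.

How it is judged (in metres and radians):
On the way, in this order (a step that is already met when the one before it is completed fails the run):
1. the rod has been pushed fully down (value of joint rod above 0.018 m and value of joint jaw below 0.05 rad), for 0.1 s.
2. the rod is up again and the pliers are squeezed to the lines, the ring still in the bore (value of joint rod below 0.003 m and value of joint jaw between 0.09 and 0.124 rad and height (world z) of ring below 0.062 m), for 0.15 s.
At the end, for the whole second after the job is handed in: Pliers in the gripper's fingers and still, jaw angle 0.107 +-0.017 rad (tip gap 17 +-1.4 mm), circlip level (within 0.25 rad) and above the rod: its underside at least 8 mm above the rod's end, within 50 mm of its axis, no higher than 450 mm; rod up; the pliers touch neither cylinder nor block (value of joint jaw between 0.09 and 0.124 rad and velocity of joint jaw between -0.03 and 0.03 rad/s and height (world z) of ring between 0.113 and 0.45 m and horizontal distance between ring and rod_top below 0.05 m and angle between pliers's own z axis and vertical below 0.25 rad and linear speed of pliers below 0.03 m/s and value of joint rod below 0.003 m and contact force between the fingers and pliers above 5 N and contact force between pliers and cylinder below 0.1 N and contact force between pliers and rest_block below 0.1 N); the arm keeps its last pose, push and grip.
It fails at once if the pliers are squeezed far past the lines and strain the ring (value of joint jaw above 0.14 rad).
It fails at once if the tip gap opens while the ring is out of the bore, and the ring springs off (height (world z) of ring above 0.07 m and value of joint jaw below 0.075 rad).
It also fails if it takes over 45 s, if anything falls off the work surface, if the arm or the gripper's body presses on something with over 40 N, if the wrist force passes 120 N, or if a joint passes its speed limit or range.

### The arm

A 7-joint arm with a two-finger parallel gripper is mounted at the origin on a cart in front of the work surface, level with it; the furniture and walls round the work are solid. World frame = base frame: x ahead of the robot, y to its left, z up, the work surface at z = 0. Lengths are in m, angles in degrees, forces in N, time in s.
With the tool pointing down it reaches from about 0.35 to 0.9 m from the base axis. Payload 7.2 kg.
Tool frame: the origin (TCP) lies midway between the tips of the shut fingers; the grasp point (between the pads) lies 19 mm behind it; z points along the fingers, y is the direction in which the jaws open and shut (so a half turn about z gives the same grasp; the last joint's range is limited). The gripper opens to 85 mm and grips with 20 to 120 N. Pads are 22 mm wide; open, the fingers measure 114 mm over their backs; the gripper's body (76 mm by 85 mm) begins 54 mm behind the grasp point. The pads swing forward as they close: fully open they stand 13 mm farther back than shut.
Start: joints at [-72.147, 23.554, -0.728, 91.456, 0.321, 64.991, -4.71], TCP at [0.232, 0.58, 0.231] pointing down, gripper open.
Joint ranges: [-169.25, 169.25], [-16.82, 113.86], [-84.01, 82.57], [7.8, 145.47], [-59.2, 239.2], [7.22, 106.19], [-163.78, 163.78]. Speed limits (degrees/s): [136.94, 136.94, 172.46, 172.46, 180, 180, 180].

### API

Orientations are given as a 3x3 rotation matrix whose columns are the frame's x, y, z axes.
In Python, from workcell import readout, capture, camera_params, manip, models gives the robot as it stands.
- The arm moves only by the tool move_arm, never from a script. Its arguments are lists of equal length, an entry for each row: "slide": the shift along the tool's x, y, z each as a share of 60 cm, from -1 to 1, a list of three; "turn": the turn, a rotation vector about the tool's x, y, z each as a share of 360 degrees, from -1 to 1, a list of three; "hand": the closure, from 0 (fully open) to 1 (shut). In form: {"slide": [[x, y, z], ...], "turn": [[rx, ry, rz], ...], "hand": [hand, ...]}. A call has 1 to 20 rows; each row is the pose to reach, as a shift and turn from the pose measured when the call began, along the tool's axes at that moment, turning the shorter way round; what a row does not reach only later rows make up. A row lasts 1/10 s, in which the tool goes at most 50 mm and 8.59 degrees, less where a joint would pass 70% of its speed; a pose out of reach is approached as far as the arm can. A call with a number of a shift or a turn outside -1 to 1 is refused whole. A call with a gripper value outside its range is refused whole. The fingers move at their own pace and stop on an object; "grip_force" is the grip in N (left out, the last holds). Time passes only in rows, so rows that repeat a pose let the fingers close. It gives the time, the measured TCP pose, the force and the opening at its end, in the units of the state.
- readout.state(): the state, without advancing time (a new reading comes with each control period).
- capture(name): name is "scene" or "top" or "wrist"; returns (picture, depth): 384x512x3 uint8, blue, green, red; 384x512 float32, m along the optical axis (not along the pixel's ray), 0 where there is no reading.
- camera_params(name): a dict with "K" (3x3 intrinsics, pixels), "rvec" (rotation vector, rad) and "tvec" (3), from world to camera coordinates, as OpenCV has them; the wrist camera has in their place "tool_from_camera" (4x4, takes a point from camera to tool coordinates, whose origin is the TCP and whose axes are the flange's). Camera axes: x right, y down, z forward; pixel columns grow to the right and rows downward; lengths in m; the calibration is good to about 2 mm. The wrist camera is an equidistant fisheye: a pixel r from the principal point sees the ray r / f radians off the axis. A picture is of the moment at which its call begins: read the wrist's pose just before it. camera_params takes no time and is no camera call.
- manip.close_job(): hands the job in, once; it reports no verdict.
Trained networks look in the newest picture that a camera, given by its name, has taken for a name from the list of things; names that differ only in an ending like _2 or _b are one class to them, and where a whole thing is asked for, a point or a joint stands for the part that bears it (a point fixed in the world has none). Each returns a list of dicts, best first, with "conf" (0 to 1); they miss things now and then, are a little off and sometimes report something else, mostly with a low value. They report only what shows in the picture. A call takes as long as a camera call. They do not tell look-alikes from the thing itself.
- models.masks_of(camera, name): "region" (384x512 bool, what is visible of it) and "bbox" ([left, top, right, bottom] in pixels, round what is visible of it).
The state is a dict: "time_s": time; "qpos": joint angles; "joint_velocities": joint speeds; "joint_torque": joint torques, N m; "eef_pos": TCP position; "eef_rot": TCP orientation; "ft_force": force on the tool from outside, world axes, zero at the start; "wrist_torque": the same for the moment, N m; "opening": finger opening in m.
Only numpy, scipy, OpenCV 4.12 (cv2) and the standard library are available. Lean on these libraries where they do the work, as an engineer would, in place of code of your own. Each camera call takes 0.05 s, during which the arm holds its last target.

## Working session

There is one attempt and no reset: what is moved stays moved. The work goes in short steps, Python scripts to look and compute and a tool call to move; the robot and the scene stay as the last step left them, time stands still between calls to the robot, and variables do not carry over. Pictures are saved under pics/ and viewed, and the job is handed in when it is done.

Besides the shell and the picture viewer there is one more tool, called after "Request:" by a JSON object that holds its "name" and its "arguments". move_arm: Moves the arm, as the interface text tells. Shift numbers are shares of 60 cm and turn numbers shares of 360 degrees, none past 1 either way. Its arguments: {"type":"object","properties":{"slide":{"type":"array"},"turn":{"type":"array"},"hand":{"type":"array"},"grip_force":{"type":"number"}},"required":["slide","turn","hand"]}

```bash
ls; mkdir -p pics; python3 - <<'E'
from workcell import readout, capture, camera_params, manip, models
import cv2, numpy as np
print(readout.state())
for n in ["scene","top","wrist"]:
    im,d=capture(n); cv2.imwrite(f"pics/{n}0.png",im); np.savez(f"pics/{n}0.npz",im=im,d=d)
    p=camera_params(n); print(n,{k:np.round(np.array(v),4).tolist() for k,v in p.items()})
    for t in ["cylinder","pliers","rest_block"]:
        for r in models.masks_of(n,t): print(n,t,r["conf"],r["bbox"],r["region"].sum())
E
```

```text
pics
{'time_s': 0.0, 'qpos': array([-72.14429175,  23.5994374 ,  -0.73010706,  91.50325362,
         0.32228633,  64.98980378,  -4.70808596]), 'joint_velocities': array([ 0.13128483,  0.08702785, -0.00756323,  0.02354877, -0.04645117,
       -0.01145248,  0.05922167]), 'joint_torque': array([-5.53740392e-04, -6.00613403e+01,  6.81768078e-01, -2.99422181e+01,
        1.37546533e-02,  1.03699483e-02, -1.82390738e-05]), 'eef_pos': array([0.23158155, 0.57999073, 0.23046489]), 'eef_rot': array([[-9.28757676e-01,  3.70687143e-01, -4.70050216e-04],
       [ 3.70687421e-01,  9.28756462e-01, -1.50686411e-03],
       [-1.22012977e-04, -1.57375331e-03, -9.99998754e-01]]), 'ft_force': array([ 0.31245005,  0.17371752, -0.03823339]), 'wrist_torque': array([ 0.02049738, -0.0262542 ,  0.0498021 ]), 'opening': 0.0851060851464895}
scene {'K': [[494.3027, 0.0, 249.1344], [0.0, 494.3027, 188.4976], [0.0, 0.0, 1.0]], 'rvec': [2.1948, -0.609, 0.2934], 'tvec': [-0.4987, 0.2082, 0.9737]}
scene cylinder 0.72 [259.5, 166.5, 324.6, 225.6] 2143
scene pliers 0.78 [192.0, 177.3, 280.9, 225.1] 1052
scene rest_bloc
[... 196 characters left out ...]
-2.1489, 0.1431], 'tvec': [-0.0872, 0.5406, 0.9752]}
top cylinder 0.82 [219.3, 123.3, 280.3, 185.0] 2538
top pliers 0.94 [236.8, 137.3, 267.8, 248.3] 1093
top rest_block 0.72 [217.1, 225.5, 273.4, 257.8] 1313
top rest_block 0.7 [144.9, 226.5, 206.9, 268.2] 1634
top rest_block 0.62 [313.9, 203.8, 348.6, 257.3] 1553
wrist {'K': [[297.3186, 0.0, 256.1457], [0.0, 297.3186, 190.1929], [0.0, 0.0, 1.0]], 'tool_from_camera': [[0.0003, -0.9512, -0.3085, 0.0794], [1.0, 0.0005, -0.0007, 0.0009], [0.0008, -0.3085, 0.9512, -0.1427], [0.0, 0.0, 0.0, 1.0]]}
wrist pliers 0.61 [10.6, 361.8, 20.5, 367.0] 60
wrist rest_block 0.71 [7.0, 331.6, 43.2, 366.7] 602
wrist rest_block 0.62 [1.4, 337.2, 16.6, 383.6] 532
```

View pics/scene0.png

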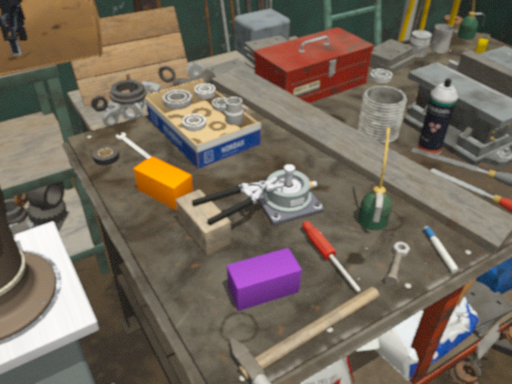

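View pics/top0.png

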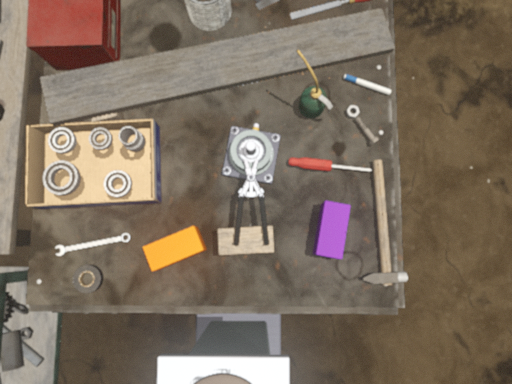

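View pics/wrist0.png

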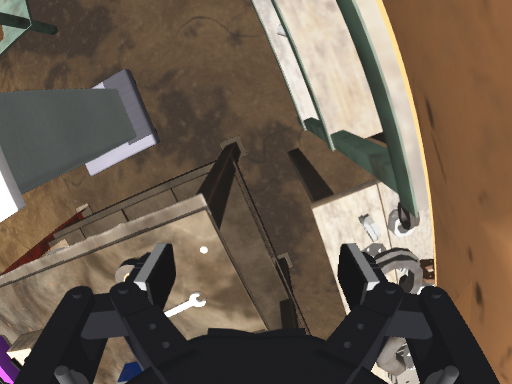

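The scene camera shows the cylinder at about (290,190) and the handles running to the wood block at about (203,220). In the top view the button is at about (251,146), the handles run down to (237–268,245), and the wood block is at (245,241). The orange and purple blocks are look-alikes. The wrist camera doesn't see the work yet.

```bash
cat > h.py <<'E'
from workcell import readout, capture, camera_params, manip, models
import cv2, numpy as np
def cloud(n,d):
    p=camera_params(n);K=np.array(p["K"]);R=cv2.Rodrigues(np.array(p["rvec"]))[0];t=np.array(p["tvec"]).ravel()
    v,u=np.mgrid[0:384,0:512]
    c=np.stack([(u-K[0,2])/K[0,0]*d,(v-K[1,2])/K[1,1]*d,d],-1)
    return (c-t)@R
def wcloud(d,st):
    p=camera_params("wrist");K=np.array(p["K"]);T=np.array(p["tool_from_camera"])
    v,u=np.mgrid[0:384,0:512]
    x=u-K[0,2];y=v-K[1,2];r=np.hypot(x,y)+1e-9;th=r/K[0,0]
    f=np.tan(th)*d/r
    c=np.stack([x*f,y*f,d],-1)
    tl=c@T[:3,:3].T+T[:3,3]
    return tl@np.array(st["eef_rot"]).T+np.array(st["eef_pos"])
def wproj(P,st):
    p=camera_params("wrist");K=np.array(p["K"]);T=np.array(p["tool_from_camera"])
    tl=(np.asarray(P)-np.array(st["eef_pos"]))@np.array(st["eef_rot"])
    c=(tl-T[:3,3])@T[:3,:3]
    r=np.hypot(c[...,0],c[...,1])+1e-12;th=np.arctan2(r,c[...,2])
    return np.stack([K[0,2]+K[0,0]*th*c[...,0]/r,K[1,2]+K[0,0]*th*c[...,1]/r],-1)
def tproj(n,P):
    p=camera_params(n)
    return cv2.projectPoints(np.asarray(P,float).reshape(-1,3),np.array(p["rvec"]),np.array(p["tvec"]),np.array(p["K"]),None)[0][:,0]
E
python3 - <<'E'
from h import *
for n in ["top","scene"]:
    z=np.load(f"pics/{n}0.npz");W=cloud(n,z["d"])
    for (t,lo,hi) in [("cylinder",.05,.066),("cylinder",.098,.112),("pliers",.07,.1),("rest_block",.06,.075)]:
        capture(n)
        for r in models.masks_of(n,t)[:2]:
            P=W[r["region"]&(z["d"]>0)];Q=P[(P[:,2]>lo)&(P[:,2]<hi)]
            print(n,t,lo,len(P),len(Q),np.round(np.median(P,0),3),np.round(Q.mean(0),4) if len(Q) else None, np.round(Q.min(0),3) if len(Q) else None,np.round(Q.max(0),3)if len(Q) else None)
            if len(Q)>5:
                (c,s,a)=cv2.minAreaRect(Q[:,:2].astype(np.float32)*1000);print("  rect",np.round(c,1),np.round(s,1),round(a,1))
E
python3 - <<'E'
import cv2,numpy as np
z=np.load("pics/top0.npz")
c=z["im"][110:270,200:300];cv2.imwrite("pics/topc.png",cv2.resize(c,None,fx=4.8,fy=3.7*1.0 if 0 else 3.7,interpolation=cv2.INTER_CUBIC)[:600])
E
```

```text
top cylinder 0.05 2394 1024 [ 0.643 -0.065  0.048] [ 0.6515 -0.0628  0.0572] [ 0.601 -0.112  0.05 ] [ 0.699 -0.014  0.066]
  rect [649.8 -63. ] [97.7 97.8] 89.9
top cylinder 0.098 2418 83 [ 0.642 -0.064  0.047] [ 0.648  -0.0628  0.1047] [ 0.638 -0.073  0.098] [ 0.659 -0.052  0.108]
  rect [648.6 -62.6] [21.7 21.1] 0.0
top pliers 0.07 1132 966 [ 0.537 -0.064  0.081] [ 0.5181 -0.0646  0.0818] [ 0.418 -0.107  0.072] [ 0.623 -0.026  0.094]
  rect [520.9 -65.9] [204.5  81.3] 0.3
top rest_block 0.06 1192 1192 [ 0.426 -0.053  0.068] [ 0.4274 -0.0508  0.0684] [ 0.397 -0.117  0.062] [0.464 0.013 0.075]
  rect [429.6 -52.5] [ 61.5 129.4] 3.2
top rest_block 0.06 1606 1446 [ 0.455 -0.255  0.068] [ 0.4561 -0.2581  0.0684] [ 0.39  -0.299  0.061] [ 0.524 -0.217  0.074]
  rect [ 456.2 -259.4] [ 63.3 129.8] 79.8
scene cylinder 0.05 2458 721 [ 0.641 -0.092  0.032] [ 0.651  -0.0745  0.0569] [ 0.598 -0.117  0.05 ] [ 0.7   -0.015  0.066]
  rect [650.3 -67.4] [101.9  93.2] 57.4
scene cylinder 0.098 2208 66 [ 0.64  -0.096  0.035] [ 0.6477 -0.0678  0.1035] [ 0.637 -0.077  0.098] [ 0.66  -0.055  0.107]
  rect [648.8 -67. ] [22.7 20.7] 56.2
scene cylinder 0.098 1350 0 [ 0.517 -0.064  0.078] None None None
scene rest_block 0.06 3273 1834 [ 0.449 -0.281  0.066] [ 0.4543 -0.2646  0.0673] [ 0.388 -0.304  0.06 ] [ 0.527 -0.221  0.072]
  rect [ 457.3 -262.7] [ 65.2 131.6] 80.0
scene rest_block 0.06 1965 969 [ 0.416 -0.08   0.06 ] [ 0.4246 -0.0617  0.067 ] [ 0.396 -0.123  0.06 ] [0.463 0.01  0.074]
  rect [429.2 -56.5] [ 61.1 130.3] 3.8
```

View pics/topc.png

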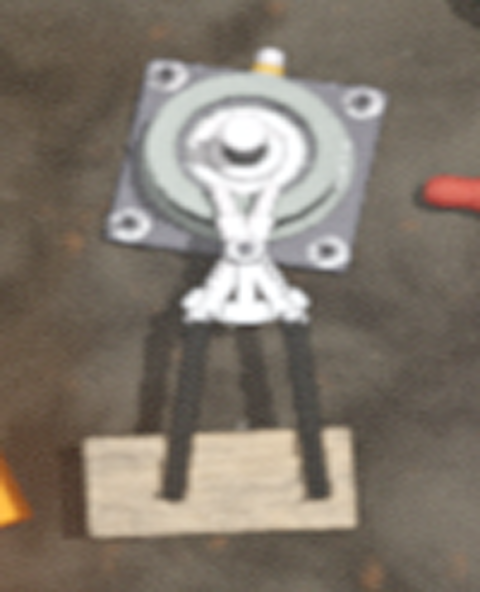

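The cylinder is at about (0.649, -0.065) and the pliers point along +x to within about 1°. I'll move the tool over the work with tool x along world +x, so the wrist camera sees the rod and quadrant.

Request:
{"name": "move_arm", "arguments": {"slide": [[-0.89,-0.8,-0.065],[-0.89,-0.8,-0.065],[-0.89,-0.8,-0.065],[-0.89,-0.8,-0.065],[-0.89,-0.8,-0.065],[-0.89,-0.8,-0.065],[-0.89,-0.8,-0.065],[-0.89,-0.8,-0.065],[-0.89,-0.8,-0.065],[-0.89,-0.8,-0.065],[-0.89,-0.8,-0.065],[-0.89,-0.8,-0.065],[-0.89,-0.8,-0.065],[-0.89,-0.8,-0.065],[-0.89,-0.8,-0.065],[-0.89,-0.8,-0.065],[-0.89,-0.8,-0.065],[-0.89,-0.8,-0.065],[-0.89,-0.8,-0.065],[-0.89,-0.8,-0.065]], "turn": [[0,0,0.44],[0,0,0.44],[0,0,0.44],[0,0,0.44],[0,0,0.44],[0,0,0.44],[0,0,0.44],[0,0,0.44],[0,0,0.44],[0,0,0.44],[0,0,0.44],[0,0,0.44],[0,0,0.44],[0,0,0.44],[0,0,0.44],[0,0,0.44],[0,0,0.44],[0,0,0.44],[0,0,0.44],[0,0,0.44]], "hand": [0,0,0,0,0,0,0,0,0,0,0,0,0,0,0,0,0,0,0,0]}}

```text
time_s: 3.4
eef_pos: [0.5497, -0.0631, 0.2703]
eef_rot: [[1.0, -0.003, -0.0], [-0.003, -1.0, -0.0], [-0.0, 0.0, -1.0]]
ft_force: [-0.3, -1.3, 1.0]
opening: 0.0853
```

```bash
python3 - <<'E'
from h import *
st=readout.state();im,d=capture("wrist");np.savez("pics/w1.npz",im=im,d=d,**{k:np.array(st[k]) for k in("eef_pos","eef_rot")})
cv2.imwrite("pics/w1.png",cv2.resize(im,None,fx=1.5,fy=1.5,interpolation=cv2.INTER_CUBIC))
print(st["qpos"],st["time_s"])
W=wcloud(d,st)
v=(d>0)
B=v&(W[...,2]>.098)&(W[...,2]<.115)&(abs(W[...,0]-.65)<.03)&(abs(W[...,1]+.065)<.03)
P=W[B];print("rod",len(P),P.mean(0),P.min(0),P.max(0)); 
Y=v&(W[...,2]>.05)&(W[...,2]<.066)&(np.hypot(W[...,0]-.65,W[...,1]+.065)<.058)
P=W[Y];print("top",len(P),P.min(0),P.max(0),cv2.minEnclosingCircle(P[:,:2].astype(np.float32)))
r=models.masks_of("wrist","pliers");print([(q["conf"],q["bbox"]) for q in r])
m=r[0]["region"];dark=im.max(-1)<70
for x0 in np.arange(.42,.54,.01):
    s=m&v&(abs(W[...,0]-x0)<.004)&(W[...,2]>.07)&(W[...,2]<.095)&dark
    y=W[s][:,1]
    a,b=y[y>-.0645],y[y<-.0645]
    if len(a)>3 and len(b)>3: print(round(x0,3),len(a),len(b),np.round([a.max(),a.min(),b.max(),b.min(),(a.max()+b.min())/2,(a.mean()+b.mean())/2, np.median(W[s][:,2])],4))
E
```

```text
[-35.21872158  18.11657111  47.2622007  100.84819611 -14.32963193
  67.2875074  -73.96815498] 3.4
rod 408 [ 0.648924   -0.0624724   0.10485397] [ 0.63712094 -0.07386838  0.10077364] [ 0.66024362 -0.05137346  0.10768349]
top 4499 [ 0.60010749 -0.11432418  0.05000009] [ 0.69878029 -0.01337501  0.06581516] ((0.64882892370224, -0.06364833563566208), 0.05134831741452217)
[(0.78, [227.7, 51.8, 290.2, 265.0])]
0.42 23 15 [-0.0267 -0.0359 -0.0959 -0.105  -0.0658 -0.0658  0.0817]
0.43 43 45 [-0.0258 -0.0375 -0.0954 -0.1049 -0.0653 -0.066   0.0819]
0.44 46 45 [-0.0273 -0.0379 -0.0938 -0.1044 -0.0658 -0.0658  0.082 ]
0.45 49 45 [-0.0277 -0.0381 -0.0922 -0.1027 -0.0652 -0.0653  0.0819]
0.46 45 51 [-0.0293 -0.0397 -0.0906 -0.1023 -0.0658 -0.0655  0.0819]
0.47 60 57 [-0.0297 -0.0411 -0.0893 -0.1005 -0.0651 -0.0652  0.0816]
0.48 57 53 [-0.0314 -0.0426 -0.089  -0.1005 -0.0659 -0.0656  0.0818]
0.49 61 51 [-0.0316 -0.0435 -0.0875 -0.0988 -0.0652 -0.0651  0.0819]
0.5 58 67 [-0.0332 -0.0442 -0.0861 -0.0985 -0.0659 -0.0655  0.0818]
0.51 65 66 [-0.0335 -0.0456 -0.0848 -0.0969 -0.0652 -0.0652  0.0817]
0.52 60 58 [-0.0351 -0.0459 -0.0833 -0.0953 -0.0652 -0.0649  0.0818]
0.53 66 57 [-0.0339 -0.0483 -0.0814 -0.0948 -0.0644 -0.0652  0.0828]
```

View pics/w1.png

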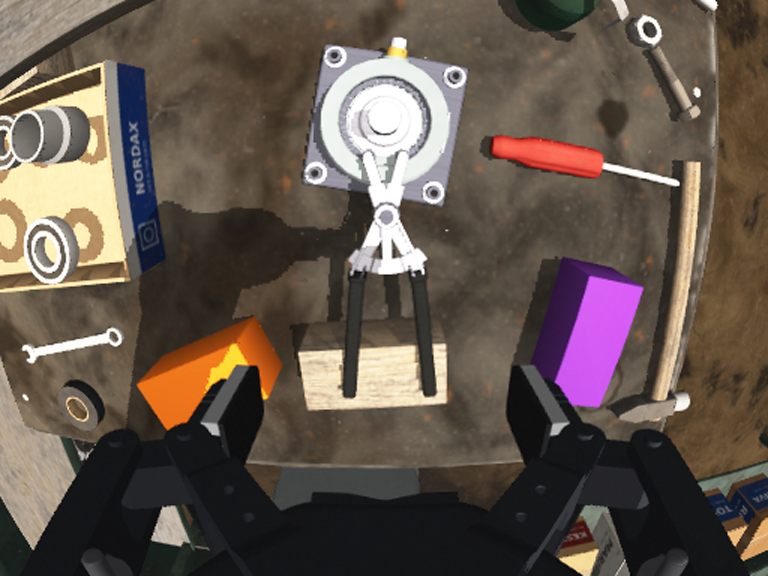

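The wrist view shows the button at about (383,118) and the plier tips at (370,155) and (402,155), clear of it. The quadrant is at (387,262), and the handles rest on the wooden block. In world coordinates the rod is at about (0.649, -0.063) and the handles' midline is at y ≈ -0.0653 near x = 0.507. Next I shut the fingers and go above the rod.

Request:
{"name": "move_arm", "arguments": {"slide": [[0.085,0,0.05],[0.17,0,0.1],[0.17,0,0.15],[0.17,0,0.2],[0.17,0,0.24],[0.17,0,0.255],[0.17,0,0.255],[0.17,0,0.255],[0.17,0,0.255]], "turn": [[0,0,-0.0022],[0,0,-0.0022],[0,0,-0.0022],[0,0,-0.0022],[0,0,-0.0022],[0,0,-0.0022],[0,0,-0.0022],[0,0,-0.0022],[0,0,-0.0022]], "hand": [1,1,1,1,1,1,1,1,1], "grip_force": 40}}

```text
time_s: 4.4
eef_pos: [0.6527, -0.0633, 0.1191]
eef_rot: [[1.0, 0.014, 0.003], [0.014, -1.0, 0.0], [0.003, -0.0, -1.0]]
ft_force: [0.6, -0.2, -0.0]
opening: 0.0001
```

Request:
{"name": "move_arm", "arguments": {"slide": [[0,0,0.0125],[0,0,0.025],[0,0,0.037],[0,0,0.045],[0,0,0.049],[0,0,0.049],[0,0,0.049]], "turn": [[0,0,0],[0,0,0],[0,0,0],[0,0,0],[0,0,0],[0,0,0],[0,0,0]], "hand": [1,1,1,1,1,1,1]}}

```text
time_s: 5.1
eef_pos: [0.6535, -0.0632, 0.0901]
eef_rot: [[1.0, 0.014, 0.004], [0.014, -1.0, 0.0], [0.004, -0.0, -1.0]]
ft_force: [0.4, 1.1, 7.2]
opening: 0.0002
```

Request:
{"name": "move_arm", "arguments": {"slide": [[0,0,0.004],[0,0,0.0075],[0,0,0.0075],[0,0,0.0075]], "turn": [[0,0,0],[0,0,0],[0,0,0],[0,0,0]], "hand": [1,1,1,1]}}

```text
time_s: 5.5
eef_pos: [0.6535, -0.0632, 0.086]
eef_rot: [[1.0, 0.014, 0.004], [0.014, -1.0, 0.001], [0.004, -0.001, -1.0]]
ft_force: [-1.5, 1.6, 8.2]
opening: -0.0001
```

Request:
{"name": "move_arm", "arguments": {"slide": [[0,0,0.0025],[0,0,0.0035],[0,0,0.0035],[0,0,0.0035]], "turn": [[0,0,0],[0,0,0],[0,0,0],[0,0,0]], "hand": [1,1,1,1]}}

```text
time_s: 5.9
eef_pos: [0.6535, -0.0632, 0.0851]
eef_rot: [[1.0, 0.014, 0.004], [0.014, -1.0, 0.002], [0.004, -0.002, -1.0]]
ft_force: [-4.6, 1.5, 14.6]
opening: 0.0
```

Request:
{"name": "move_arm", "arguments": {"slide": [[0,0,0.0035],[0,0,0.0035],[0,0,0.0035]], "turn": [[0,0,0],[0,0,0],[0,0,0]], "hand": [1,1,1]}}

```text
time_s: 6.2
eef_pos: [0.6536, -0.0633, 0.085]
eef_rot: [[1.0, 0.014, 0.005], [0.014, -1.0, 0.003], [0.005, -0.003, -1.0]]
ft_force: [-6.7, 2.3, 21.7]
opening: 0.0001
```

The rod stopped at TCP z = 0.085, with 21.7 N on the tool against 10.5 N of spring, so it is on its stop. Now I retract, open the hand and go above the grip point.

Request:
{"name": "move_arm", "arguments": {"slide": [[0,0,-0.03],[0,0,-0.08],[0,0,-0.15],[-0.07,0.003,-0.17],[-0.14,0.003,-0.18],[-0.2,0.003,-0.18],[-0.243,0.003,-0.18],[-0.243,0.003,-0.18],[-0.243,0.003,-0.18],[-0.243,0.003,-0.18]], "turn": [[0,0,0],[0,0,0],[0,0,0],[0,0,0],[0,0,0],[0,0,0],[0,0,0],[0,0,0],[0,0,0],[0,0,0]], "hand": [1,1,1,1,0.5,0,0,0,0,0]}}

```text
time_s: 7.2
eef_pos: [0.5083, -0.0672, 0.1923]
eef_rot: [[1.0, 0.015, 0.006], [0.015, -1.0, 0.003], [0.006, -0.003, -1.0]]
ft_force: [0.5, -0.6, 0.3]
opening: 0.0847
```

```bash
cat > wm.py <<'E'
from h import *
import sys
tag=sys.argv[1]
st=readout.state();im,d=capture("wrist");np.savez(f"pics/{tag}.npz",im=im,d=d,**{k:np.array(st[k]) for k in("eef_pos","eef_rot")})
cv2.imwrite(f"pics/{tag}.png",cv2.resize(im,None,fx=1.5,fy=1.5,interpolation=cv2.INTER_CUBIC))
print(st["time_s"],st["eef_pos"],np.round(st["eef_rot"],4).tolist(),st["ft_force"],st["opening"])
W=wcloud(d,st);v=(d>0)
B=v&(W[...,2]>.09)&(W[...,2]<.115)&(abs(W[...,0]-.65)<.03)&(abs(W[...,1]+.065)<.03)
P=W[B]
if len(P): P=P[P[:,2]>P[:,2].max()-.008];print("rod",len(P),P.mean(0),P.min(0),P.max(0))
dark=im.max(-1)<70
for x0 in np.arange(.46,.54,.01):
    s=v&(abs(W[...,0]-x0)<.004)&(W[...,2]>.076)&(W[...,2]<.09)&dark&(abs(W[...,1]+.065)<.05)
    y=W[s][:,1];a,b=y[y>-.065],y[y<-.065]
    if len(a)>3 and len(b)>3: print(round(x0,3),len(a),len(b),np.round([a.max(),a.min(),b.max(),b.min(),(a.max()+b.min())/2,(a.mean()+b.mean())/2, np.median(W[s][:,2])],4))
E
python3 wm.py w2
```

```text
7.2 [ 0.50828384 -0.06717757  0.19227577] [[0.9999, 0.0146, 0.0056], [0.0145, -0.9999, 0.0026], [0.0056, -0.0026, -1.0]] [ 0.50235192 -0.55560597  0.28189836] 0.08467679625119984
rod 690 [ 0.64809201 -0.06272558  0.10478963] [ 0.63685233 -0.07403145  0.09983351] [ 0.66050664 -0.05083732  0.10761595]
0.46 91 91 [-0.0282 -0.04   -0.0904 -0.1025 -0.0653 -0.0655  0.0818]
0.47 101 101 [-0.0295 -0.0412 -0.089  -0.1009 -0.0652 -0.0652  0.0818]
0.48 102 98 [-0.0309 -0.0423 -0.0886 -0.1004 -0.0657 -0.0653  0.0818]
0.49 110 100 [-0.0312 -0.0433 -0.0873 -0.0988 -0.065  -0.0652  0.0819]
0.5 116 106 [-0.0322 -0.0443 -0.086  -0.0973 -0.0648 -0.065   0.0817]
0.51 114 106 [-0.0335 -0.0454 -0.0849 -0.0957 -0.0646 -0.0648  0.0818]
0.52 115 110 [-0.0347 -0.0463 -0.0836 -0.0944 -0.0646 -0.0648  0.0818]
0.53 115 111 [-0.034  -0.0482 -0.0814 -0.0949 -0.0644 -0.0646  0.0828]
```

View pics/w2.png

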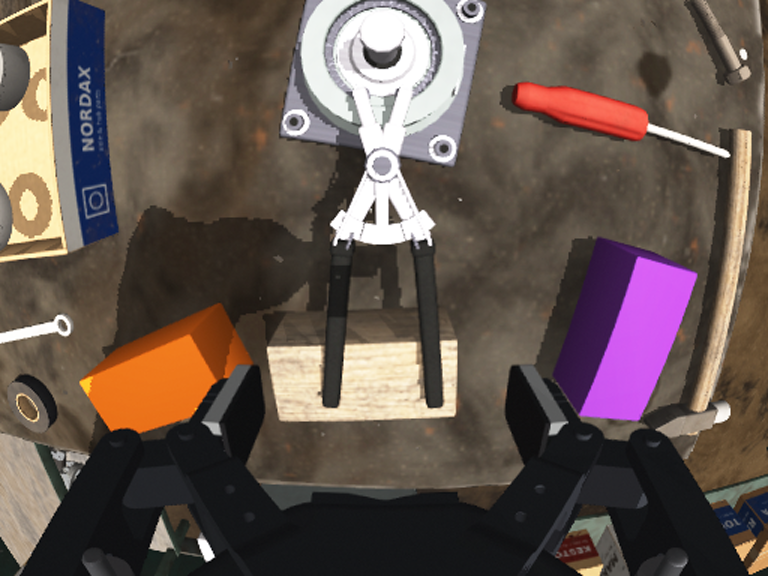

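The rod is up again (top at 0.105 m), the handles are centred between the open fingers and the yaw is aligned. I'll descend to the grip.

Request:
{"name": "move_arm", "arguments": {"slide": [[-0.0035,-0.003,0.05],[-0.0035,-0.003,0.1],[-0.0035,-0.003,0.15],[-0.0035,-0.003,0.19],[-0.0035,-0.003,0.22],[-0.0035,-0.003,0.2355],[-0.0035,-0.003,0.2355],[-0.0035,-0.003,0.2355],[-0.0035,-0.003,0.2355]], "turn": [[-0.0004,-0.0009,0],[-0.0004,-0.0009,0],[-0.0004,-0.0009,0],[-0.0004,-0.0009,0],[-0.0004,-0.0009,0],[-0.0004,-0.0009,0],[-0.0004,-0.0009,0],[-0.0004,-0.0009,0],[-0.0004,-0.0009,0]], "hand": [0,0,0,0,0,0,0,0,0]}}

```text
time_s: 8.15
eef_pos: [0.5077, -0.0654, 0.0517]
eef_rot: [[1.0, 0.014, 0.001], [0.014, -1.0, -0.0], [0.001, 0.0, -1.0]]
ft_force: [-0.1, 0.5, 0.6]
opening: 0.0851
```

```bash
python3 wm.py w3
```

```text
8.15 [ 0.50766133 -0.06535865  0.05170118] [[0.9999, 0.0144, 0.0012], [0.0144, -0.9999, -0.0003], [0.0011, 0.0003, -1.0]] [-0.07322627  0.51980087  0.61229162] 0.08510365056763812
0.47 136 118 [-0.0289 -0.0413 -0.0889 -0.1009 -0.0649 -0.065   0.0818]
0.48 246 250 [-0.0302 -0.0424 -0.0876 -0.1007 -0.0655 -0.0652  0.0817]
0.49 278 294 [-0.0307 -0.0434 -0.0865 -0.0991 -0.0649 -0.065   0.0818]
0.5 454 437 [-0.0213 -0.0442 -0.0852 -0.108  -0.0647 -0.0645  0.0818]
0.51 513 513 [-0.0211 -0.0453 -0.0838 -0.1077 -0.0644 -0.0645  0.0817]
0.52 655 689 [-0.0151 -0.0462 -0.0829 -0.1138 -0.0644 -0.0646  0.0818]
0.53 552 518 [-0.0335 -0.0512 -0.0778 -0.095  -0.0642 -0.0644  0.0827]
0.54 49 22 [-0.0461 -0.0561 -0.07   -0.0814 -0.0637 -0.0631  0.0829]
```

View pics/w3.png

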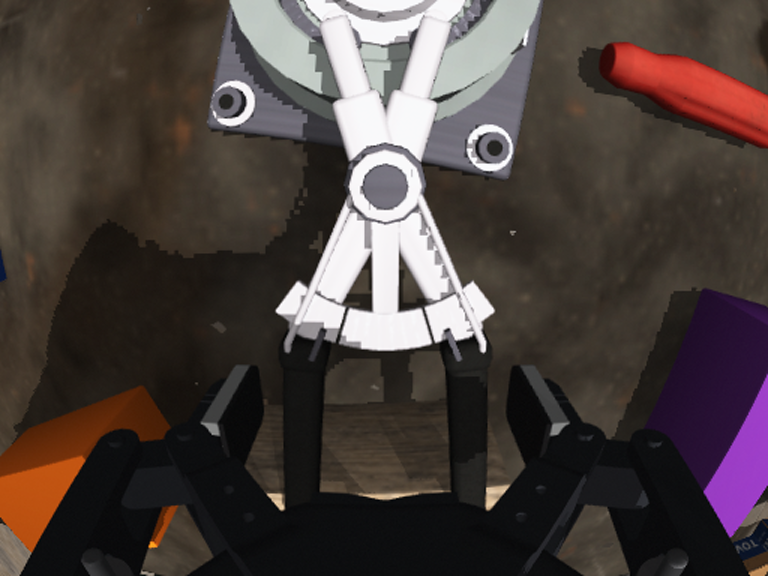

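The open pads are centred on the handles. The engraved lines show at about (343,325) and (432,325). The grey pointers are at (318,345) and (452,345), still outside the lines. I'll close in small steps.

Request:
{"name": "move_arm", "arguments": {"slide": [[0,0,0],[0,0,0],[0,0,0]], "turn": [[0,0,0],[0,0,0],[0,0,0]], "hand": [0.1,0.2,0.2], "grip_force": 40}}

```text
time_s: 8.5
eef_pos: [0.5078, -0.0651, 0.0521]
eef_rot: [[1.0, 0.015, 0.002], [0.015, -1.0, 0.0], [0.002, -0.0, -1.0]]
ft_force: [-0.4, 0.5, 0.1]
opening: 0.0685
```

Request:
{"name": "move_arm", "arguments": {"slide": [[0,0,0],[0,0,0],[0,0,0],[0,0,0]], "turn": [[0,0,0],[0,0,0],[0,0,0],[0,0,0]], "hand": [0.25,0.3,0.33,0.33]}}

```text
time_s: 8.9
eef_pos: [0.5081, -0.0653, 0.0536]
eef_rot: [[1.0, 0.015, 0.003], [0.015, -1.0, 0.001], [0.003, -0.001, -1.0]]
ft_force: [-6.0, 0.3, 20.9]
opening: 0.0577
```

Closing swings the pads down and pushes the handles with about 21 N. I'll raise the tool a little while closing further.

Request:
{"name": "move_arm", "arguments": {"slide": [[0,0,-0.0015],[0,0,-0.003],[0,0,-0.0035],[0,0,-0.0035]], "turn": [[0,0,0],[0,0,0],[0,0,0],[0,0,0]], "hand": [0.34,0.36,0.37,0.37]}}

```text
time_s: 9.3
eef_pos: [0.5079, -0.0652, 0.0554]
eef_rot: [[1.0, 0.015, 0.002], [0.015, -1.0, 0.001], [0.002, -0.001, -1.0]]
ft_force: [0.0, 0.1, -2.4]
opening: 0.0542
```

Request:
{"name": "move_arm", "arguments": {"slide": [[0,0,-0.0005],[0,0,-0.001],[0,0,-0.001],[0,0,-0.001]], "turn": [[0,0,0],[0,0,0],[0,0,0],[0,0,0]], "hand": [0.39,0.405,0.415,0.415]}}

```text
time_s: 9.7
eef_pos: [0.5078, -0.0652, 0.0559]
eef_rot: [[1.0, 0.015, 0.002], [0.015, -1.0, 0.001], [0.002, -0.001, -1.0]]
ft_force: [0.6, -0.5, -2.5]
opening: 0.0503
```

```bash
python3 wm.py w4
```

```text
9.7 [ 0.50780591 -0.06520184  0.05594351] [[0.9999, 0.0146, 0.0021], [0.0146, -0.9999, 0.0012], [0.0022, -0.0011, -1.0]] [ 0.64070117 -0.47887541 -2.53073213] 0.05026044568099889
0.47 63 43 [-0.04   -0.0515 -0.0788 -0.0901 -0.065  -0.0651  0.0821]
0.48 257 255 [-0.0391 -0.0512 -0.0782 -0.0903 -0.0647 -0.0648  0.0823]
0.49 290 298 [-0.0393 -0.0513 -0.0777 -0.0905 -0.0649 -0.0647  0.0822]
0.5 377 367 [-0.039  -0.0514 -0.0779 -0.0899 -0.0645 -0.0644  0.0823]
0.51 485 428 [-0.0252 -0.051  -0.0774 -0.0899 -0.0576 -0.0635  0.0823]
0.52 622 654 [-0.0321 -0.051  -0.0771 -0.1025 -0.0673 -0.0641  0.0823]
0.53 553 505 [-0.0382 -0.0523 -0.0755 -0.09   -0.0641 -0.064   0.0832]
0.54 28 16 [-0.0405 -0.0526 -0.0751 -0.0774 -0.059  -0.0632  0.0837]
```

View pics/w4.png

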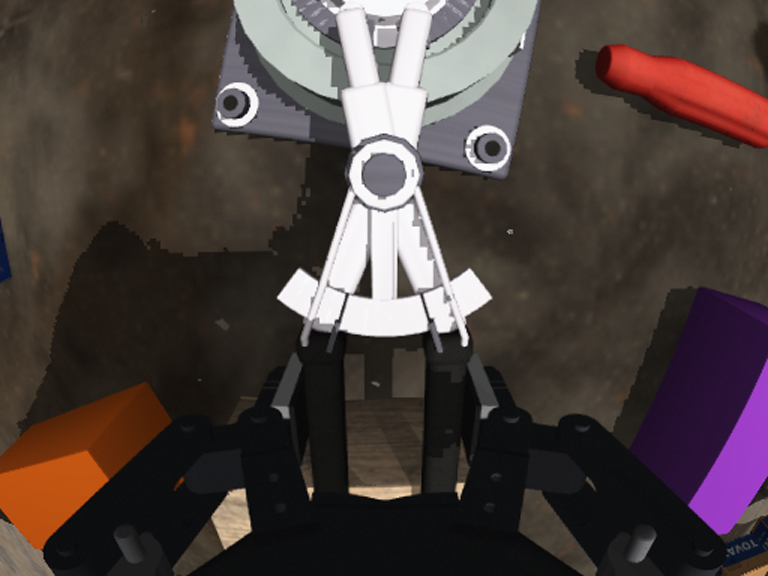

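Request:
{"name": "move_arm", "arguments": {"slide": [[0,0,-0.0002],[0,0,-0.0002],[0,0,-0.0002],[0,0,-0.0002]], "turn": [[0,0,0],[0,0,0],[0,0,0],[0,0,0]], "hand": [0.42,0.43,0.43,0.43]}}

```text
time_s: 10.15
eef_pos: [0.5079, -0.0652, 0.0561]
eef_rot: [[1.0, 0.015, 0.002], [0.015, -1.0, 0.001], [0.002, -0.001, -1.0]]
ft_force: [0.6, -1.1, -2.6]
opening: 0.0486
```

```bash
python3 wm.py w5; python3 -c "
import cv2,numpy as np
im=np.load('pics/w5.npz')['im'];cv2.imwrite('pics/w5c.png',cv2.resize(im[90:290,170:345],None,fx=3.4,fy=3,interpolation=cv2.INTER_CUBIC))"
```

```text
10.15 [ 0.50791336 -0.06520846  0.05614719] [[0.9999, 0.0146, 0.0024], [0.0146, -0.9999, 0.0012], [0.0024, -0.0012, -1.0]] [ 0.62713904 -1.07532463 -2.55883004] 0.04863196839181243
0.47 72 50 [-0.0399 -0.0524 -0.0777 -0.0889 -0.0644 -0.0645  0.082 ]
0.48 260 250 [-0.0401 -0.052  -0.0773 -0.0894 -0.0647 -0.0648  0.0821]
0.49 284 294 [-0.0397 -0.0521 -0.0771 -0.0894 -0.0646 -0.0647  0.0821]
0.5 370 370 [-0.0397 -0.052  -0.0772 -0.0893 -0.0645 -0.0645  0.0822]
0.51 449 415 [-0.0258 -0.0515 -0.0769 -0.0892 -0.0575 -0.0638  0.0822]
0.52 630 644 [-0.033  -0.0516 -0.0765 -0.1004 -0.0667 -0.0643  0.0822]
0.53 549 504 [-0.0387 -0.0527 -0.0752 -0.0896 -0.0642 -0.0641  0.0832]
0.54 23 17 [-0.0409 -0.0525 -0.0751 -0.0871 -0.064  -0.0638  0.0833]
```

View pics/w5c.png

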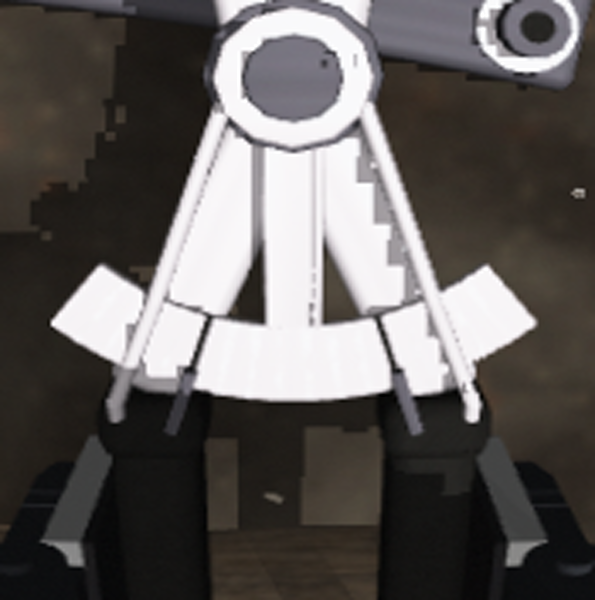

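The pointers meet the engraved lines at crop (193,370) and (395,372). The handles are parallel, opening 48.6 mm, which gives jaw ≈ 0.11 rad. Now a slow first lift.

Request:
{"name": "move_arm", "arguments": {"slide": [[0,0,-0.003],[0,0,-0.007],[0,0,-0.012],[0,0,-0.018],[0,0,-0.025],[0,0,-0.03],[0,0,-0.033],[0,0,-0.033]], "turn": [[0,0,0],[0,0,0],[0,0,0],[0,0,0],[0,0,0],[0,0,0],[0,0,0],[0,0,0]], "hand": [0.43,0.43,0.43,0.43,0.43,0.43,0.43,0.43]}}

```text
time_s: 11.0
eef_pos: [0.5081, -0.0652, 0.0763]
eef_rot: [[1.0, 0.015, 0.003], [0.015, -1.0, 0.001], [0.003, -0.001, -1.0]]
ft_force: [-0.6, 0.2, -3.9]
opening: 0.0488
```

```bash
python3 wm.py w6; python3 - <<'E'
from h import *
im,d=capture("scene");cv2.imwrite("pics/s6.png",cv2.resize(im[140:260,150:350],None,fx=4,fy=4,interpolation=cv2.INTER_CUBIC))
E
```

```text
11.0 [ 0.50811961 -0.06521111  0.07627013] [[0.9999, 0.0147, 0.003], [0.0147, -0.9999, 0.0013], [0.0031, -0.0012, -1.0]] [-0.64278324  0.19370998 -3.93111654] 0.04883255183516068
rod 622 [ 0.62362529 -0.06280267  0.09653592] [ 0.62002507 -0.07504072  0.09317899] [ 0.62863205 -0.0498518   0.09911739]
0.52 30 34 [-0.0333 -0.0369 -0.0914 -0.0973 -0.0653 -0.0642  0.0873]
```

View pics/s6.png

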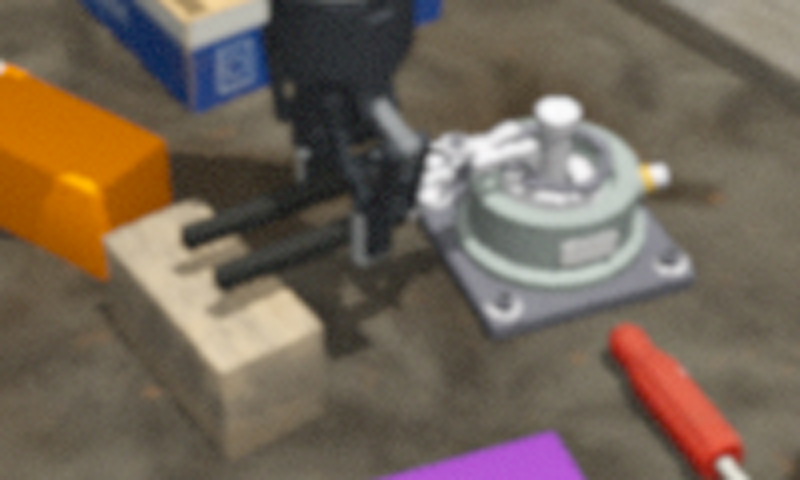

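View pics/w6.png

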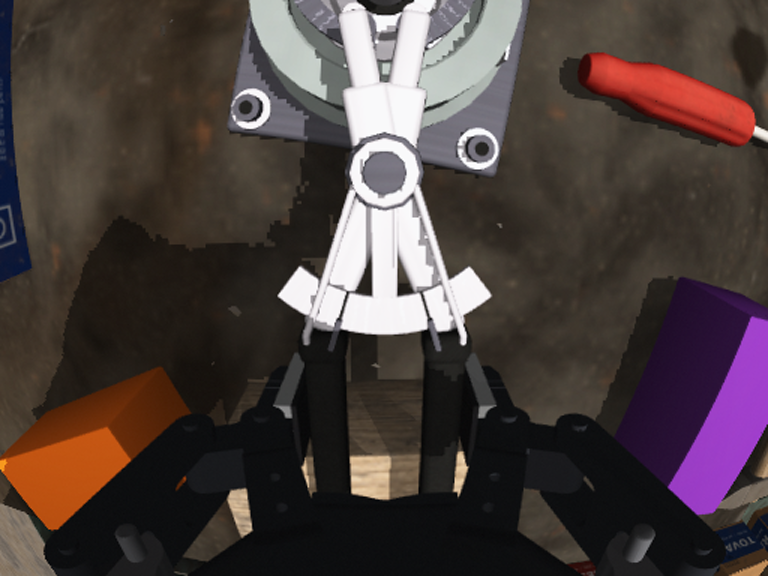

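The pliers have come up level, with the handle ends clear of the block, the ring rising around the rod and the pointers still at the lines. Continuing up.

Request:
{"name": "move_arm", "arguments": {"slide": [[0,0,-0.006],[0,0,-0.015],[0,0,-0.025],[0,0,-0.035],[0,0,-0.045],[0,0,-0.055],[0,0,-0.065],[0,0,-0.075],[0,0,-0.085],[0,0,-0.095],[0,0,-0.105],[0,0,-0.115],[0,0,-0.123],[0,0,-0.128],[0,0,-0.13],[0,0,-0.13],[0,0,-0.13]], "turn": [[0,0,0],[0,0,0],[0,0,0],[0,0,0],[0,0,0],[0,0,0],[0,0,0],[0,0,0],[0,0,0],[0,0,0],[0,0,0],[0,0,0],[0,0,0],[0,0,0],[0,0,0],[0,0,0],[0,0,0]], "hand": [0.43,0.43,0.43,0.43,0.43,0.43,0.43,0.43,0.43,0.43,0.43,0.43,0.43,0.43,0.43,0.43,0.43]}}

```text
time_s: 12.8
eef_pos: [0.5075, -0.0652, 0.1537]
eef_rot: [[1.0, 0.015, 0.002], [0.015, -1.0, 0.001], [0.002, -0.001, -1.0]]
ft_force: [0.0, -0.3, -2.1]
opening: 0.0486
```

```bash
python3 wm.py w7; python3 - <<'E'
from h import *
im,d=capture("scene");W=cloud("scene",d)
cv2.imwrite("pics/s7.png",cv2.resize(im[110:260,150:350],None,fx=4,fy=4,interpolation=cv2.INTER_CUBIC))
for x0 in np.arange(.42,.72,.02):
    s=(d>0)&(abs(W[...,0]-x0)<.008)&(abs(W[...,1]+.065)<.06)&(W[...,2]>.1)&(W[...,2]<.21)
    if s.sum(): print(round(x0,2),s.sum(),np.round(np.percentile(W[s][:,2],[0,10,50,90,100]),4))
E
```

```text
12.8 [ 0.5075136  -0.06519448  0.15374168] [[0.9999, 0.0148, 0.002], [0.0148, -0.9999, 0.0013], [0.0021, -0.0012, -1.0]] [ 0.01277609 -0.31970951 -2.14104782] 0.048599846828992606
rod 454 [ 0.64562658 -0.06238377  0.10489489] [ 0.63714368 -0.0735666   0.09971166] [ 0.65202891 -0.05119757  0.10710994]
0.42 86 [0.1673 0.1706 0.1775 0.1812 0.1832]
0.44 115 [0.1675 0.17   0.1776 0.1818 0.1825]
0.46 114 [0.166  0.1697 0.1774 0.1807 0.1818]
0.48 110 [0.1663 0.1694 0.1772 0.1805 0.1831]
0.5 317 [0.1566 0.1688 0.1841 0.2071 0.2095]
0.52 82 [0.1571 0.1687 0.1795 0.2056 0.21  ]
0.54 28 [0.166  0.1694 0.1746 0.1801 0.1832]
0.56 38 [0.1673 0.1714 0.177  0.1812 0.1825]
0.58 87 [0.1635 0.1688 0.1809 0.1868 0.188 ]
0.6 55 [0.1657 0.1688 0.1739 0.1761 0.177 ]
0.62 99 [0.1435 0.1471 0.1682 0.174  0.176 ]
0.64 56 [0.1017 0.103  0.1059 0.1483 0.1502]
0.66 63 [0.1015 0.1042 0.1463 0.1486 0.1497]
0.68 49 [0.1437 0.1452 0.1468 0.1485 0.1491]
```

View pics/s7.png

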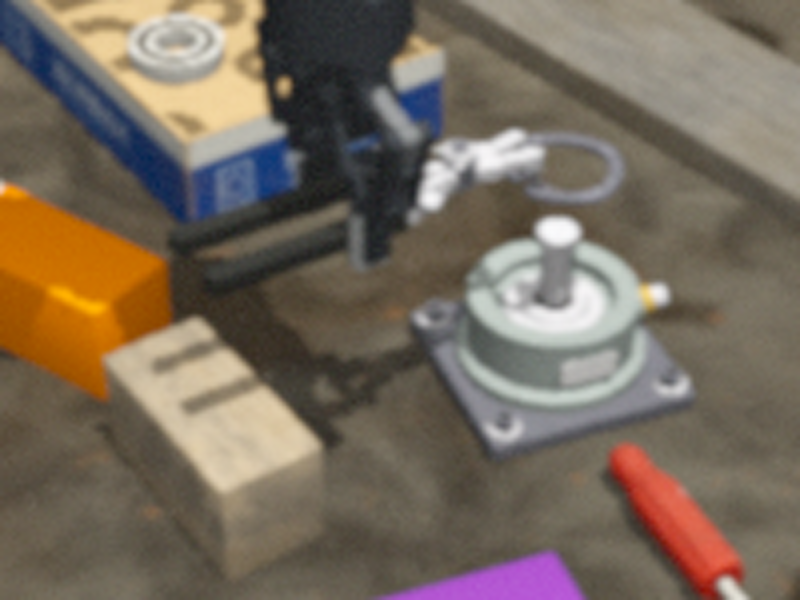

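View pics/w7.png

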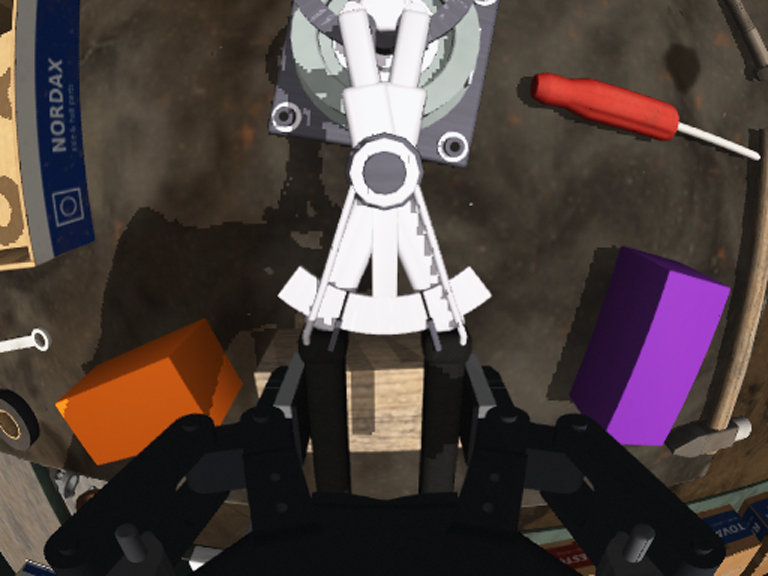

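The ring hangs level at about 0.146 m, well above the rod's end at 0.105 m. The opening is 48.6 mm and the pointers are on the lines. I'll let it settle briefly, then hand in.

Request:
{"name": "move_arm", "arguments": {"slide": [[0,0,0],[0,0,0],[0,0,0],[0,0,0]], "turn": [[0,0,0],[0,0,0],[0,0,0],[0,0,0]], "hand": [0.43,0.43,0.43,0.43]}}

```text
time_s: 13.3
eef_pos: [0.5075, -0.0653, 0.1537]
eef_rot: [[1.0, 0.015, 0.002], [0.015, -1.0, 0.001], [0.002, -0.001, -1.0]]
ft_force: [0.0, -0.2, -3.0]
opening: 0.0491
```

```bash
python3 - <<'E'
from h import *
s=readout.state();print(s["time_s"],s["eef_pos"],s["joint_velocities"],s["opening"],s["ft_force"])
print(manip.close_job())
E
```

```text
13.3 [ 0.50746933 -0.06527625  0.15367361] [-0.10146437 -0.03642    -0.02204083  0.0328296  -0.04722709 -0.01877047
  0.04862042] 0.04907994746709027 [ 0.00830301 -0.18418482 -2.95433213]
the job is handed in; nothing more can be done
None
```

The job is handed in at about 13 s of the 45 s allowed; no verdict was reported. I pushed the rod down to its stop and let it come back up. I then squeezed the pliers to the engraved lines and lifted pliers and circlip straight up over the rod.

- **Rod:** it stopped at TCP z = 0.085 m with 21.7 N on the tool. Its top read 0.105 m again before I squeezed the handles and at the end.
- **Squeeze:** the finger opening was 48.6–49.1 mm from reaching the lines to the end, a jaw angle of about 0.107–0.110 rad. The pointers met the lines in the wrist picture.
- **Final hold:** the circlip was level at about 0.146 m (8 mm above the rod's end needs 0.113 m), about centred over the rod. The arm was at rest, the 3.0 N downward load matches the pliers' weight, and the scene picture showed them clear of cylinder and block.
- **Disagreement:** early in the squeeze the closing pads pressed the handles down with about 21 N, so I raised the tool a few millimetres to relieve it. The only other mismatch was 1–4 mm between cameras in the rod's sideways position; I used the wrist camera's.

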